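Read a trolley tyre's pressure with a stick gauge

ROBOT

A 6-joint arm with a two-finger parallel gripper is mounted at the origin on the work surface. World frame = base frame: x ahead of the robot, y to its left, z up, the work surface at z = 0. Lengths are in m, angles in rad, forces in N, time in s.
With the tool pointing down it reaches from about 0.35 to 0.975 m from the base axis. Payload 4.9 kg.
Tool frame: the origin (TCP) lies between the finger pads; the fingertips stand 25 mm ahead of it and the grasp point (between the pads) lies 6 mm ahead of it (ctrl.tip_reach is the distance from the TCP to the fingertips, in m); z points along the fingers, y is the direction in which the jaws open and shut (so a half turn about z gives the same grasp; the last joint's range is limited). The gripper opens to 85 mm and grips with 20 to 120 N. Pads are 22 mm wide; open, the fingers measure 114 mm over their backs; the gripper's body (76 mm by 85 mm) begins 54 mm behind the grasp point. The pads swing forward as they close: fully open they stand 13 mm farther back than shut.
Start: joints at [1.197, 0.053, 1.613, -0, 1.476, -0.119], TCP at [0.158, 0.605, 0.256] pointing down, gripper open.
Joint ranges: [-3.01, 3.01], [-1.01, 2.22], [0.06, 2.58], [-1.02, 4.17], [0.09, 2.62], [-3.14, 3.14]. Speed limits (rad/s): [2.57, 2.57, 3.14, 3.14, 3.14, 3.14].

INTERFACE

Orientations are given as a rotation vector (axis times angle).
In Python, from station import get_obs, get_image, camera_params, order, ctrl gives the robot as it stands.
- The arm moves only by the tool move_arm, never from a script. Its argument "deltas" is one flat list of numbers, 5 for each row, row after row: the opening, from -1 (shut) to 1 (fully open), so that 0 is half open, then the shift along the tool's x, y, z in m, then the turn about the tool's z in degrees. In form: [fingers, tx, ty, tz, turn, fingers, tx, ty, tz, turn, ...]. A call has 1 to 10 rows; each row is the pose to reach, as a shift and turn from the pose measured when the call began, along the tool's axes at that moment; what a row does not reach only later rows make up. A row lasts 1/10 s, in which the tool goes at most 50 mm and 8.59 degrees, less where a joint would pass 70% of its speed; a pose out of reach is approached as far as the arm can. A call with a gripper value outside its range is refused whole. The fingers move at their own pace and stop on an object; "force" is the grip in N (left out, the last holds). Time passes only in rows, so rows that repeat a pose let the fingers close. It gives the time, the measured TCP pose, the force and the opening at its end, in the units of the state.
- get_obs(): the state, without advancing time (a new reading comes with each control period).
- get_image(name): name is "scene" or "top"; returns the picture (400x640x3 uint8, red, green, blue); there is no depth.
- camera_params(name): a dict with "camera_matrix" (3x3 intrinsics, pixels), "extrinsics" (4x4, takes a point from camera to world coordinates). Camera axes: x right, y up, looking along -z (the intrinsics and any distortion apply to the point x, -y, -z); pixel columns grow to the right and rows downward; lengths in m; the calibration is good to about 2 mm. A picture is of the moment at which its call begins. camera_params takes no time and is no camera call.
- order.finish_job(): hands the job in, once; it reports no verdict.
The state is a dict: "t": time; "q": joint angles; "dq": joint speeds; "effort": joint torques, N m; "tool_pos": TCP position; "tool_rot": TCP orientation; "contact_force": force on the tool from outside, world axes, zero at the start; "wrist_torque": the same for the moment, N m; "opening": finger opening in m.
Only numpy, scipy, OpenCV 4.12 (cv2) and the standard library are available. Lean on these libraries where they do the work, as an engineer would, in place of code of your own. Each camera call takes 0.05 s, during which the arm holds its last target. There are 200 camera calls.

TASK

Check the pressure in the trolley wheel's tyre: take the stick gauge out of its case, feel its chuck onto the valve stem and press it squarely fully home, so that its washer seals with about 16 newtons (never over 20, or the tube's valve is hurt), for a good second, until the indicator rod has run out and stands still. Then lay the gauge gently back in its place in the case with the rod still standing out at its reading; do not push the rod back in or disturb the other things.

Things in the scene. Friction and masses are not known exactly. Their poses are not given: they have to be found in the camera images.
- wheel: pneumatic trolley wheel, black treaded tyre 200 mm across, 50 mm thick, alloy rim, lying on its side on a green non-slip mat, valve up; it does not shift. Origin: centre of its underside, z up along the axle. A brass valve stem, 8 mm across, stands upright between hub and rim on the wheel's +x side, top 66 mm above the desk (tyre 50, hub 52). It gives on its rubber base, 1 mm for 8 N
- stem_place (a point): centre of the valve stem's top if the stem stood in the middle of its slot in the rim: 36 mm from the axle along the wheel's x, 66 mm up. Axes as the wheel's. The inner tube's valve is not clamped: in each episode the stem stands somewhere up to 6 mm to either side of this point along the wheel's y (none along x), and stays there
- valve_pin (a joint): pin of the valve core, flush in the mouth of the stem: 0 = shut, grows as the pin is pressed down, 0.028 rad for each mm, 0.19 at most. The tyre's unknown pressure holds it shut with 6.5 to 9.5 N, nearly the same (up to a fifth more) over its travel
- gauge: stick tyre gauge, 140 g: steel tube 13.6 mm across with a red band, and at one end a steel head with a brass chuck at right angles. Origin: centre of the chuck's mouth; z along the chuck's axis, away from the valve; x along the tube from head to tail, tube axis 30 mm above the mouth, tail end 126 mm out. It starts in its case, mouth down, 8 mm above the desk
- gauge_head (a point): middle of the gauge's head block, where to grip it: 28 mm above the chuck's mouth on the chuck's axis, axes as the gauge's. Block: 24 mm along x, 18 mm between flat sides across y, from 13 to 40 mm above the mouth. Below it the chuck: 20 mm outside, straight bore 10 mm across, 10.5 mm deep from mouth to rubber washer, no lead-in
- rod (a joint): white marked indicator rod, runs out of the gauge's tail along x: m it stands out, 0 = in (tip 130 mm from chuck axis); friction keeps it out as the reading, 13 to 38 mm by tyre. A plunger in the bore, tip 4 mm above the mouth, drives it, 8 mm per mm: it starts at 5.5 N and takes 0.8 N per mm until it balances the tyre; then the valve pin sinks, till stem meets washer (home) and force climbs
- case: bottom half of the gauge's case: blue tray 200 x 84 mm, black bed, fixed to the desk. Origin: centre of its underside; x along its length. Bed 8 mm, low rim 14 mm above the desk. Two black saddles, 18 mm on the -x side and 45 mm on the +x side of the centre, 44 mm high, each with a 19 mm wide notch for the gauge's tube
- gauge_place (a point): where the centre of the chuck's mouth rests in the case: on the bed, 60 mm from the centre on the -x side; the gauge's x lies along the case's x, its tube in both notches
- alarm_box: bystander: white alarm box 150 x 105 x 44 mm, dark top with red rings; origin at the centre of its underside
- open_shell: bystander: open white plastic half shell 125 x 85 x 30 mm with parts in it; origin at the centre of its underside
- lock_motor: bystander: small aluminium lock block 60 x 42 x 18 mm; origin at the centre of its underside
- pliers: bystander: needle-nose pliers with orange grips, 180 mm long, 13 mm high; origin at the pivot
- screwdriver: bystander: screwdriver with green handle, lying; origin under its middle
- dust_cap: bystander: the valve's black dust cap, 12 mm across and 14 mm high; origin at the centre of its underside
- bearing: bystander: steel ball bearing, 32 mm across, 10 mm high; origin at the centre of its underside
- mug: bystander: white mug, 80 mm across, 95 mm high; origin at the centre of its underside
There are look-alikes about, which are no part of the job. Of the things like the gauge, leave any that is blue; of the rest the smaller one is meant. What is shaped like the wheel but pink is not meant.

How it is judged:
By the outcome, as a careful person would: the job done as asked, in the order asked, and still so for the second after the job is handed in, with the robot touching nothing.
It also fails if it takes over 72 s, if anything falls off the work surface, if the arm or the gripper's body presses on something with over 40 N, if the wrist force passes 120 N, or if a joint passes its speed limit or range.

## Working session

There is one attempt and no reset: what is moved stays moved. The work goes in short steps, Python scripts to look and compute and a tool call to move; the robot and the scene stay as the last step left them, time stands still between calls to the robot, and variables do not carry over. Pictures are saved under pics/ and viewed, about 8 in all and at most 12, crops included, and the job is handed in when it is done.

Besides the shell and the picture viewer there is one more tool, called by a JSON object that holds its "api" and its "payload". move_arm: Moves the arm, as the interface text tells. Its arguments: {"type":"object","properties":{"deltas":{"type":"array"},"force":{"type":"number"}},"required":["deltas"]}

```bash
mkdir -p pics; ls
python3 - <<'E'
from station import *
import cv2,numpy as np
for n in("scene","top"):
    im=get_image(n); cv2.imwrite(f"pics/{n}0.png",im[:,:,::-1]); p=camera_params(n)
    print(n,{k:np.round(v,4).tolist() if not isinstance(v,str) else v for k,v in p.items()})
print(get_obs(),ctrl.tip_reach)
E
```

```text
pics
scene {'camera_matrix': [[408.3194, 0.0, 318.496], [0.0, 408.3194, 197.3291], [0.0, 0.0, 1.0]], 'extrinsics': [[0.7658, -0.3498, 0.5396, 1.1225], [0.6431, 0.4249, -0.6371, -0.7565], [-0.0064, 0.8349, 0.5503, 0.7064], [0.0, 0.0, 0.0, 1.0]]}
top {'camera_matrix': [[494.8132, 0.0, 317.7449], [0.0, 494.8132, 196.5511], [0.0, 0.0, 1.0]], 'extrinsics': [[-0.0092, 0.9953, -0.0969, 0.3712], [-1.0, -0.0089, 0.0037, -0.0629], [0.0028, 0.0969, 0.9953, 1.6027], [0.0, 0.0, 0.0, 1.0]]}
{'t': 0.1, 'q': array([ 1.19701797e+00,  5.33409419e-02,  1.61417761e+00,  5.43783689e-06,
        1.47603924e+00, -1.19045696e-01]), 'dq': array([-0.00028753,  0.00010805, -0.00345476,  0.00069564, -0.00208798,
        0.00050543]), 'effort': array([ 6.69807159e-04, -3.94896019e+01, -3.71366072e+01, -5.81998484e-05,
        3.84760962e-03, -7.00676040e-06]), 'tool_pos': array([0.15732094, 0.60432357, 0.25514237]), 'tool_rot': array([-3.98991237e-01, -3.11566315e+00,  2.99105136e-03]), 'contact_force': array([-0.66507922, -0.27417015, -0.31286563]), 'wrist_torque': array([ 0.00460312, -0.042211  ,  0.01022988]), 'opening': 0.08551053960636701} 0.025
```

View pics/scene0.png

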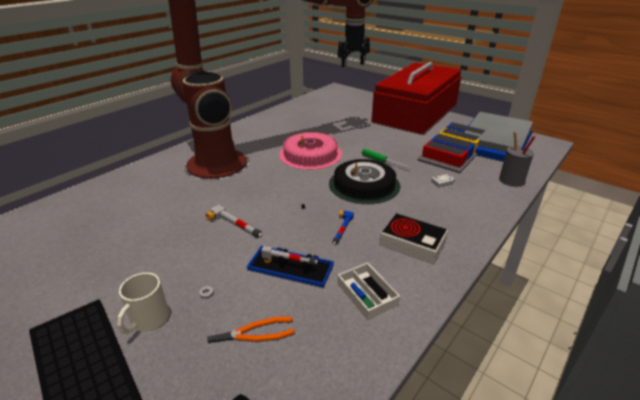

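View pics/top0.png

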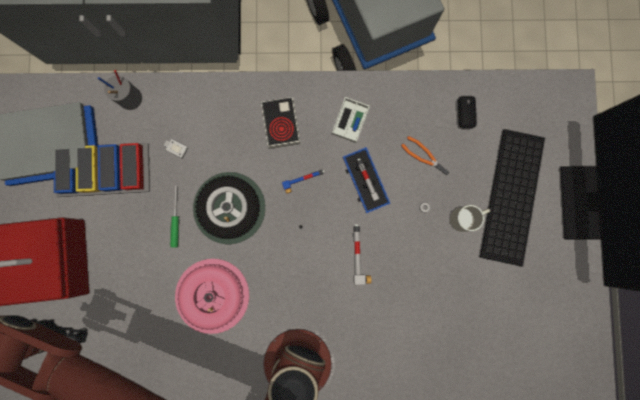

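Scene and top views (pictures 1 and 2):
- **Gauge candidates (top px):** red-banded gauge in the blue case at (368,180), blue gauge at (303,180), larger loose one at (358,255). I choose the one in the case.
- **Wheel candidates (top px):** black at (229,208), pink at (212,295). I choose the black one.

Next is a close crop of both choices, with measurements.

```bash
cat > h.py <<'E'
from station import *
import cv2,numpy as np
from scipy.spatial.transform import Rotation as R
P={n:camera_params(n) for n in("scene","top")}
def ray(n,uv):
    K=P[n]["camera_matrix"];E=P[n]["extrinsics"]
    d=np.linalg.solve(K,[uv[0],uv[1],1.]); d=E[:3,:3]@(d*[1,-1,-1]); return E[:3,3],d/np.linalg.norm(d)
def plane(n,uv,z):
    o,d=ray(n,uv); return o+d*(z-o[2])/d[2]
def tri(a,b):
    (o1,d1),(o2,d2)=ray("top",a),ray("scene",b)
    s=np.linalg.lstsq(np.c_[d1,-d2],o2-o1,rcond=None)[0]; p,q=o1+s[0]*d1,o2+s[1]*d2
    return (p+q)/2,np.linalg.norm(p-q)
def proj(n,X):
    K=P[n]["camera_matrix"];E=P[n]["extrinsics"]
    c=E[:3,:3].T@(np.asarray(X,float)-E[:3,3])*[1,-1,-1]; u=K@c; return u[:2]/u[2]
def avg(n,k=4): return np.mean([get_image(n).astype(float) for _ in range(k)],0).astype(np.uint8)[:,:,::-1].copy()
def crop(im,c,w,h,s): 
    x,y=int(c[0]-w/2),int(c[1]-h/2); return cv2.resize(im[y:y+h,x:x+w],None,fx=s,fy=s,interpolation=cv2.INTER_CUBIC)
E
python3 - <<'E'
from h import *
t=avg("top");s=avg("scene")
cv2.imwrite("pics/t.png",t);cv2.imwrite("pics/s.png",s)
m=np.vstack([np.hstack([crop(t,(368,180),80,60,5),crop(t,(229,208),80,60,5)]),np.hstack([crop(s,(290,264),100,75,4),crop(s,(365,178),100,75,4)])])
cv2.imwrite("pics/m.png",m)
for n,im,box in(("top",t,(335,140,400,220)),("scene",s,(240,235,345,290))):
    x0,y0,x1,y1=box; hsv=cv2.cvtColor(im,cv2.COLOR_BGR2HSV)
    b=cv2.inRange(hsv,(105,120,40),(130,255,255))[y0:y1,x0:x1]
    pts=np.argwhere(b)[:,::-1]+[x0,y0]
    W=np.array([plane(n,p,0.012)[:2] for p in pts]); r=cv2.minAreaRect((W*1000).astype(np.float32)); print(n,len(pts),r, cv2.boxPoints(r).tolist())
    r=cv2.inRange(hsv,(0,130,60),(8,255,255))|cv2.inRange(hsv,(172,130,60),(180,255,255))
    q=np.argwhere(r[y0:y1,x0:x1])[:,::-1]+[x0,y0]; print("red",q.mean(0),plane(n,q.mean(0),.044))
# wheel outline
for n,im,c,rad,z in(("top",t,(229,208),50,.05),):
    g=cv2.cvtColor(im,cv2.COLOR_BGR2HSV); mm=cv2.inRange(g,(0,0,0),(180,255,45))
    y0=165;x0=185;sub=mm[y0:250,x0:275]; k=max(cv2.findContours(sub,0,1)[0],key=cv2.contourArea)
    e=cv2.minEnclosingCircle(k); print("wheel",e,plane(n,np.array(e[0])+[x0,y0],.03),cv2.fitEllipse(k))
E
```

```text
top 262 ((579.8079833984375, -223.91464233398438), (195.8076171875, 82.77386474609375), 21.925636291503906) [[473.5316467285156, -222.07882690429688], [504.4396057128906, -298.8656005859375], [686.0843505859375, -225.75045776367188], [655.1763916015625, -148.96368408203125]]
red [364.82978723 174.55319149] [ 0.59184662 -0.2189885   0.044     ]
scene 659 ((561.9623413085938, -181.45668029785156), (201.15963745117188, 196.70626831054688), 22.055545806884766) [[431.810791015625, -128.0692596435547], [505.675048828125, -310.380615234375], [692.1138916015625, -234.84410095214844], [618.2496337890625, -52.532745361328125]]
red [294.27419355 257.03225806] [ 0.59630419 -0.22731129  0.044     ]
wheel ((42.32926940917969, 41.69512176513672), 31.842796325683594) [0.49439838 0.21961458 0.03      ] ((42.28707504272461, 41.95844650268555), (61.69951629638672, 62.32144546508789), 81.89244079589844)
```

View pics/m.png

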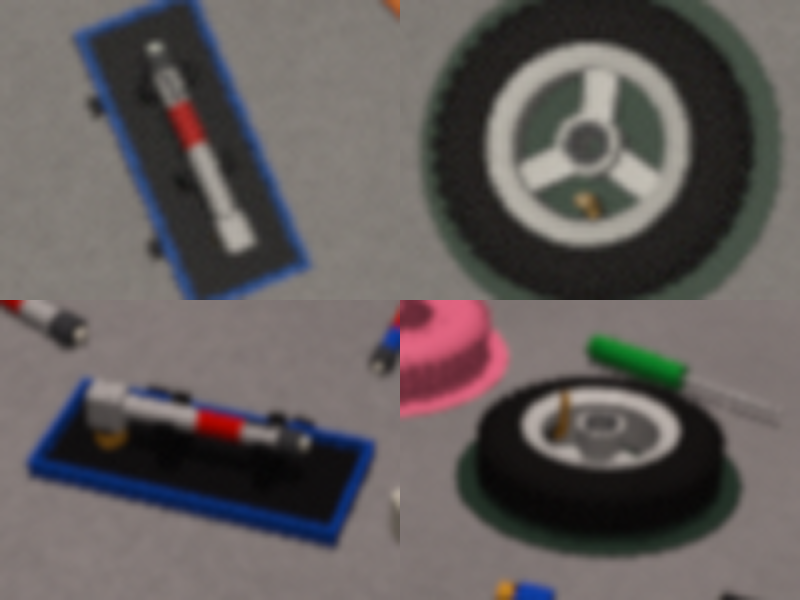

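The close crop (picture 3) confirms the red-banded gauge lies in the blue case. Its head is at top px (375,197) and its tail is up and to the left. The brass stem is on the wheel's lower side, with its top near top px (225,218) and scene px (356,163).

```bash
cat >> h.py <<'E'
def brass(n,im,box):
    x0,y0,x1,y1=box; hsv=cv2.cvtColor(cv2.resize(im[y0:y1,x0:x1],None,fx=4,fy=4,interpolation=cv2.INTER_CUBIC),cv2.COLOR_BGR2HSV)
    b=cv2.inRange(hsv,(8,80,70),(28,255,255)); p=np.argwhere(b)[:,::-1]/4+[x0-.375,y0-.375]; return p
def goal(T,yaw=None):
    "tool-frame shift to world TCP target, turn to make tool x lie along yaw or yaw+pi"
    o=get_obs(); M=R.from_rotvec(o["tool_rot"]).as_matrix(); d=M.T@(np.array(T)-o["tool_pos"])
    cy=np.degrees(np.arctan2(M[1,0],M[0,0])); out=[np.round(d*1000,1),"mm toolx yaw",round(cy,2),"tilt",round(np.degrees(np.arccos(-M[2,2])),2)]
    if yaw is not None:
        e=(yaw-cy+90)%180-90; out+=["turn",-e, "q6",o["q"][5]]
    print("t",o["t"],"pos",np.round(o["tool_pos"]*1000,1),*out)
E
python3 - <<'E'
from h import *
t=cv2.imread("pics/t.png");s=cv2.imread("pics/s.png")
a=np.radians(21.93); u=np.array([np.cos(a),np.sin(a),0]); c=np.array([.5798,-.2239,0])
gp=c-.06*u; print("gauge_place",gp, "head top pix pred",proj("top",gp+[0,0,.048]),proj("scene",gp+[0,0,.048]))
print("band tri",tri((364.83,174.55),(294.27,257.03)))
b=tri((364.83,174.55),(294.27,257.03))[0]-c; print("band in case",b@u,b@[-u[1],u[0],0])
bt=brass("top",t,(215,205,240,225)); bs=brass("scene",s,(345,155,370,185))
print("top brass",bt.mean(0),bt.min(0),bt.max(0),"scene",bs.mean(0),bs.min(0),bs.max(0))
e=bs[bs[:,1]<bs[:,1].min()+2]; print("scene top",e.mean(0))
for uv in(bt.mean(0),(225.4,217.8)): print("top@66",plane("top",uv,.066), "scene@66",plane("scene",e.mean(0),.066),tri(uv,e.mean(0)))
# wheel axle from rim bright ring
g=cv2.cvtColor(t,cv2.COLOR_BGR2GRAY)[180:235,200:258]; m=(g>110).astype(np.uint8); k=max(cv2.findContours(m,0,1)[0],key=cv2.contourArea); f=cv2.fitEllipse(k); print("rim",f,plane("top",np.array(f[0])+[200,180],.05))
h=gp+[0,0,.036]; goal(h+[0,0,.006],21.93)
E
```

```text
gauge_place [ 0.52414155 -0.24630841  0.        ] head top pix pred [373.99517286 195.54054201] [267.58315384 247.28622922]
band tri (array([ 0.59181084, -0.22073049,  0.03712176]), np.float64(0.002929816664966853))
band in case 0.01232547010836418 -0.0015455626714875822
top brass [226.3820922  218.65602837] [223.625 216.375] [228.625 221.125] scene [355.47883858 168.58858268] [353.375 162.125] [357.125 174.625]
scene top [355.68201754 163.07236842]
top@66 [0.45435803 0.2157718  0.066     ] scene@66 [0.45769631 0.21751135 0.066     ] (array([0.45580861, 0.2170971 , 0.06524316]), np.float64(0.0036421518729914198))
top@66 [0.45704564 0.2188432  0.066     ] scene@66 [0.45769631 0.21751135 0.066     ] (array([0.45696099, 0.2188812 , 0.06519463]), np.float64(0.0003353289207319546))
rim ((26.084516525268555, 26.439250946044922), (38.994956970214844, 39.70817947387695), 52.644996643066406) [0.49367388 0.21994118 0.05      ]
t 0.5 pos [157.5 604.8 256.3] [-569.3 -731.2  214.3] mm toolx yaw 165.4 tilt 0.0 turn -36.52603734146882 q6 -0.11904642808914477
```

{"api": "move_arm", "payload": {"deltas": [-0.05,-0.569,-0.731,0.08,-36.5,-0.05,-0.569,-0.731,0.08,-36.5,-0.05,-0.569,-0.731,0.08,-36.5,-0.05,-0.569,-0.731,0.08,-36.5,-0.05,-0.569,-0.731,0.08,-36.5,-0.05,-0.569,-0.731,0.08,-36.5,-0.05,-0.569,-0.731,0.08,-36.5,-0.05,-0.569,-0.731,0.08,-36.5,-0.05,-0.569,-0.731,0.08,-36.5,-0.05,-0.569,-0.731,0.08,-36.5]}}

```text
t: 1.5
tool_pos: [0.3532, 0.1499, 0.2141]
tool_rot: [-0.597, 3.082, 0.0]
contact_force: [1.4, -0.0, 0.6]
opening: 0.0405
```

```bash
python3 -c "
from h import *
goal([.524,-.2463,.12],21.93)"
```

```text
t 1.5 pos [353.2 149.9 214.1] [ -10.3 -431.3   94.3] mm toolx yaw -158.07 tilt 0.11 turn -0.003025521075016968 q6 -1.7466417308355724
```

{"api": "move_arm", "payload": {"deltas": [-0.05,-0.01,-0.431,0.094,0,-0.05,-0.01,-0.431,0.094,0,-0.05,-0.01,-0.431,0.094,0,-0.05,-0.01,-0.431,0.094,0,-0.05,-0.01,-0.431,0.094,0,-0.05,-0.01,-0.431,0.094,0,-0.05,-0.01,-0.431,0.094,0,-0.05,-0.01,-0.431,0.094,0,-0.05,-0.01,-0.431,0.094,0,-0.05,-0.01,-0.431,0.094,0]}}

```text
t: 2.5
tool_pos: [0.5241, -0.2501, 0.1185]
tool_rot: [-0.591, 3.085, 0.0]
contact_force: [-0.0, 0.6, -0.2]
opening: 0.0405
```

Run:
```python
from h import *
get_image("top");goal([.524,-.2463,.042],21.93)
s=avg("scene",1);t=avg("top",1)
cv2.imwrite("pics/a1.png",np.hstack([crop(s,(280,250),100,125,4),crop(t,(370,185),80,100,5)]))
```

```text
t 2.55 pos [ 523.6 -248.   119.1] [-1.   1.3 77.1] mm toolx yaw -158.24 tilt 0.09 turn -0.1723482699029546 q6 -2.522480389117084
```

View pics/a1.png

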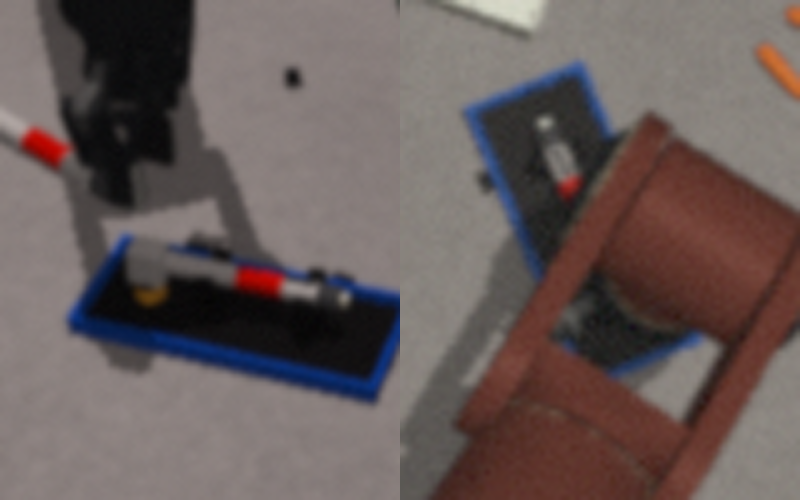

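Picture 4 shows the gripper above the gauge head (scene crop, head at (148,262)). I descend and close.

{"api": "move_arm", "payload": {"deltas": [-0.05,-0.001,0.001,0.02,0,-0.05,-0.001,0.001,0.04,0,-0.05,-0.001,0.001,0.055,0,-0.05,-0.001,0.001,0.065,0,-0.05,-0.001,0.001,0.072,0,-0.05,-0.001,0.001,0.077,0,-0.05,-0.001,0.001,0.077,0,-0.05,-0.001,0.001,0.077,0]}}

```text
t: 3.45
tool_pos: [0.5244, -0.2447, 0.0436]
tool_rot: [-0.597, 3.082, 0.0]
contact_force: [-0.4, 0.3, 0.2]
opening: 0.0407
```

{"api": "move_arm", "payload": {"deltas": [-0.4,0,0,0,0,-0.6,0,0,0,0,-0.7,0,0,0,0,-1,0,0,0,0,-1,0,0,0,0,-1,0,0,0,0], "force": 80}}

```text
t: 4.05
tool_pos: [0.5251, -0.2453, 0.0448]
tool_rot: [-0.596, 3.081, -0.002]
contact_force: [-0.5, -1.0, 5.0]
opening: 0.0166
```

{"api": "move_arm", "payload": {"deltas": [-1,0,0,-0.003,0,-1,0,0,-0.006,0,-1,0,0,-0.012,0,-1,0,0,-0.02,0,-1,0,0,-0.04,0,-1,0,0,-0.06,0,-1,0,0,-0.085,0,-1,0,0,-0.11,0,-1,0,0,-0.11,0]}}

```text
t: 4.95
tool_pos: [0.527, -0.2465, 0.1598]
tool_rot: [-0.595, 3.075, -0.011]
contact_force: [0.3, -1.2, -1.7]
opening: 0.0167
```

Run:
```python
from h import *
for i in range(4):
    s=get_image("scene")[:,:,::-1]; o=get_obs(); print(np.round(o["tool_pos"]*1000,2),np.round(o["contact_force"],2),np.round(o["wrist_torque"],3),round(o["opening"],4))
cv2.imwrite("pics/a2.png",crop(s,(280,220),160,120,5))
goal([.4585,.2195,.13],21.93)
```

```text
[ 525.87 -245.84  157.17] [ 0.22  0.44 -2.4 ] [-0.034  0.039 -0.014] 0.0173
[ 524.76 -245.21  155.03] [-0.21 -0.1  -1.6 ] [0.036 0.015 0.031] 0.0166
[ 524.05 -244.76  153.57] [-0.54  1.22 -1.78] [ 0.027  0.016 -0.002] 0.0166
[ 523.71 -244.55  152.84] [-0.35  0.37 -1.04] [-0.031  0.039  0.064] 0.0168
t 5.15 pos [ 523.7 -244.5  152.8] [-112.7  454.8   23.3] mm toolx yaw -158.08 tilt 0.09 turn -0.014706724991754072 q6 -2.519952717817388
```

View pics/a2.png

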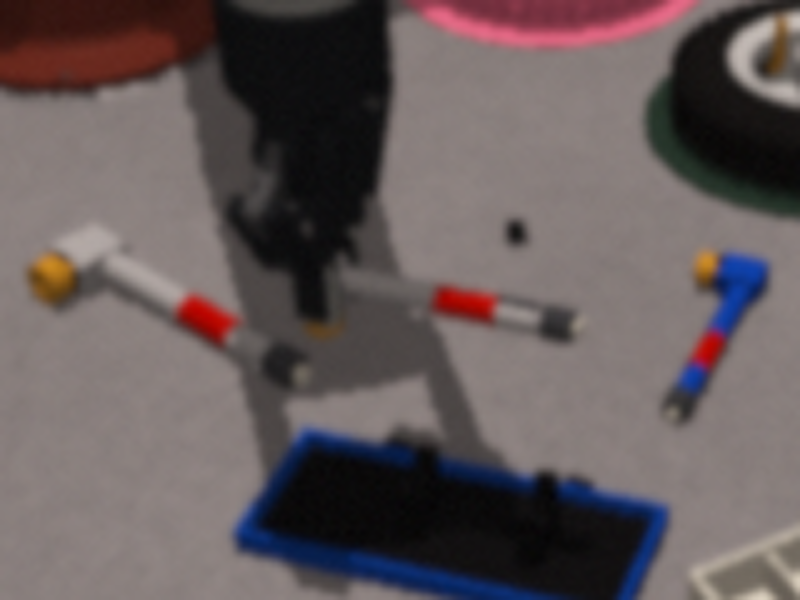

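Picture 5 shows the gauge held level, with its chuck at crop (322,330) and the case empty. I carry it over to the stem.

{"api": "move_arm", "payload": {"deltas": [-1,-0.113,0.455,0.0,0,-1,-0.113,0.455,0.0,0,-1,-0.113,0.455,0.0,0,-1,-0.113,0.455,0.0,0,-1,-0.113,0.455,0.0,0,-1,-0.113,0.455,0.0,0,-1,-0.113,0.455,0.0,0,-1,-0.113,0.455,0.0,0,-1,-0.113,0.455,0.023,0,-1,-0.113,0.455,0.023,0]}}

```text
t: 6.15
tool_pos: [0.4561, 0.2225, 0.1275]
tool_rot: [0.602, -3.08, -0.002]
contact_force: [-0.4, -0.5, -1.6]
opening: 0.0167
```

{"api": "move_arm", "payload": {"deltas": [-1,0,0,0,0,-1,0,0,0,0]}}

```text
t: 6.35
tool_pos: [0.4546, 0.2223, 0.1254]
tool_rot: [0.603, -3.076, -0.001]
contact_force: [-0.2, -1.0, -2.3]
opening: 0.017
```

Run:
```python
from h import *
S=[];pos=[]
for i in range(4): S.append(get_image("scene")[:,:,::-1].astype(float)); pos.append(get_obs()["tool_pos"]*1000)
print(np.round(pos,1)); s=np.mean(S,0).astype(np.uint8); cv2.imwrite("pics/s3.png",s)
t=avg("top",1); 
cv2.imwrite("pics/a3.png",np.vstack([crop(s,(360,160),100,50,8),np.hstack([crop(t,(229,208),100,60,4),crop(t,(229,208),100,60,4)])]))
T=get_obs()["tool_pos"]; print("pred mouth px",proj("scene",T-[0,0,.036]))
o=get_obs();print(np.round(o["contact_force"],2),np.round(o["wrist_torque"],3))
goal([.4585,.2195,.115],21.93)
```

```text
[[455.5 221.8 126.2]
 [456.1 221.5 126.9]
 [456.4 221.4 127.4]
 [456.7 221.4 127.7]]
pred mouth px [356.51330465 155.47024976]
[-0.31  0.95 -0.9 ] [-0.068  0.018 -0.005]
t 6.6 pos [456.7 221.5 127.9] [-0.9 -2.6 12.9] mm toolx yaw -158.01 tilt 0.16 turn 0.06396572213907348 q6 -1.6511383432133595
```

View pics/a3.png

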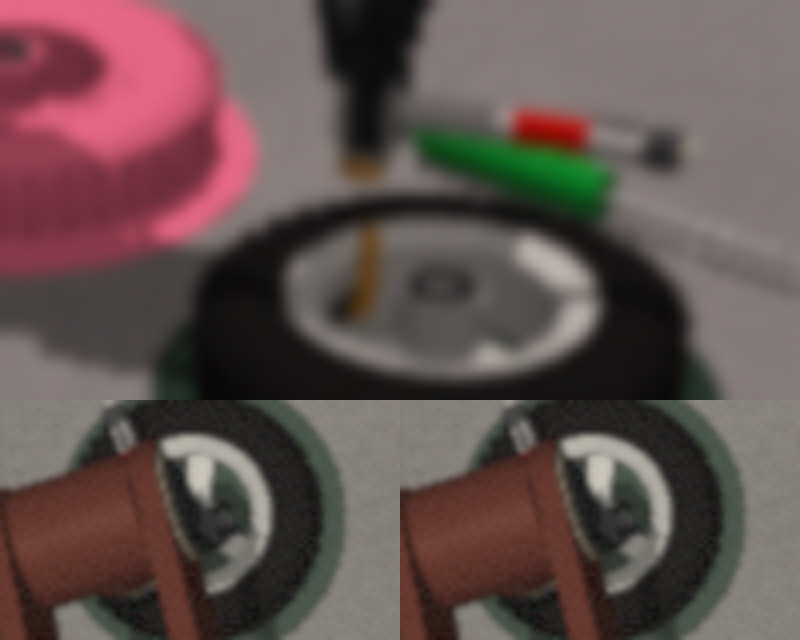

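Picture 6 shows the chuck at scene px about (355.3,157) and the stem top at about (356.5,163.5). The top view of both is blocked by the arm. I measure them with masks.

Run:
```python
from h import *
s=cv2.imread("pics/s3.png")
a=brass("s",s,(348,150,364,160)); b=brass("s",s,(348,161,364,168)); st=b[b[:,1]<164.6]
print("chuck",a.mean(0),a.min(0),a.max(0),"stem",st.mean(0),b.min(0),b.max(0))
for r in np.unique(a[:,1])[::3]: x=a[a[:,1]==r,0]; print(r,x.min(),x.max(),x.mean())
T=np.array([.4566,.2215,.1275])
# column of the line straight above stem top, at chuck height
p=plane("scene",st.mean(0),.063); print("stem pt",p,"col at z .095",proj("scene",p+[0,0,.032]))
c=proj("scene",T-[0,0,.033]); print("chuck pred",c)
print("px per m along u,v:",[(proj("scene",T+d)-proj("scene",T)) for d in np.eye(3)*.01])
```

```text
chuck [354.72017766 155.69733503] [352.375 154.125] [357.125 157.125] stem [355.80650685 163.64212329] [354.125 162.625] [357.125 167.375]
154.125 353.125 353.375 353.25
154.875 352.375 356.875 354.625
155.625 352.375 357.125 354.75
156.375 352.875 356.875 354.875
157.125 354.125 355.875 355.0
stem pt [0.45716213 0.21917539 0.063     ] col at z .095 [356.24212246 154.90940418]
chuck pred [356.51361258 154.73827206]
px per m along u,v: [array([2.57359836, 0.88659756]), array([ 1.82073938, -1.07433608]), array([ 0.14337741, -2.85156036])]
```

Run:
```python
from h import *
goal([.4609,.2207,.108],21.93); o=get_obs(); print(R.from_rotvec(o["tool_rot"]).as_matrix().round(3))
```

```text
t 6.6 pos [456.7 221.5 127.9] [-3.6 -2.4 19.9] mm toolx yaw -158.01 tilt 0.16 turn 0.06396572213907348 q6 -1.6511383432133595
[[-0.927 -0.375 -0.003]
 [-0.375  0.927  0.001]
 [ 0.002  0.002 -1.   ]]
```

{"api": "move_arm", "payload": {"deltas": [-1,-0.0036,-0.0024,0.01,0,-1,-0.0036,-0.0024,0.018,0,-1,-0.0036,-0.0024,0.02,0,-1,-0.0036,-0.0024,0.02,0,-1,-0.0036,-0.0024,0.02,0,-1,-0.0036,-0.0024,0.02,0]}}

```text
t: 7.2
tool_pos: [0.4611, 0.2208, 0.1081]
tool_rot: [0.599, -3.082, -0.002]
contact_force: [1.0, -0.1, -1.0]
opening: 0.0169
```

```bash
cat >> h.py <<'E'
def look(name,boxc=(356,158)):
    S=[];F=[]
    for i in range(4):
        S.append(get_image("scene")[:,:,::-1].astype(float)); o=get_obs(); F.append(np.r_[o["tool_pos"]*1000,o["contact_force"],o["wrist_torque"]*1000])
    s=np.mean(S,0).astype(np.uint8); cv2.imwrite(f"pics/{name}.png",s); print(np.round(F,1)); return s
E
python3 - <<'E'
from h import *
s=look("s4"); cv2.imwrite("pics/a4.png",cv2.resize(crop(s,(357,162),50,36,8),None,fx=2,fy=2))
a=brass("s",s,(348,154,364,172))
for r in np.unique(a[:,1])[::2]: x=a[a[:,1]==r,0]; print(r,x.min(),x.max(),x.mean())
goal([.4609,.2207,.100],21.93)
E
```

```text
[[ 4.611e+02  2.208e+02  1.082e+02  2.000e-01  3.000e-01 -2.200e+00
  -1.040e+01 -3.000e+00 -1.370e+01]
 [ 4.611e+02  2.208e+02  1.082e+02  7.000e-01  0.000e+00 -7.000e-01
  -5.210e+01  3.570e+01  2.600e+00]
 [ 4.611e+02  2.208e+02  1.081e+02 -2.000e-01 -4.000e-01 -1.400e+00
  -5.800e+00  5.890e+01 -2.560e+01]
 [ 4.611e+02  2.208e+02  1.082e+02  5.000e-01 -1.000e-01 -6.000e-01
  -1.850e+01  2.600e+01  1.200e+01]]
160.125 354.125 354.125 354.125
160.625 353.875 357.875 355.875
161.125 353.625 358.625 356.125
161.625 353.875 358.375 356.125
162.125 353.625 358.125 355.875
162.625 353.375 357.625 355.5
163.125 354.125 357.375 355.75
163.625 354.375 357.125 355.75
164.125 354.375 357.125 355.75
164.625 354.375 357.125 355.75
165.125 354.375 357.125 355.75
165.625 354.375 357.125 355.75
166.125 354.375 357.125 355.75
166.625 354.375 357.125 355.75
167.125 354.125 356.875 355.5
167.625 354.125 356.875 355.5
168.125 354.125 356.875 355.5
168.625 354.125 356.875 355.5
169.125 353.875 356.875 355.375
169.625 353.875 356.875 355.375
170.125 353.875 356.875 355.375
170.625 353.875 356.875 355.375
171.125 354.125 356.875 355.5
t 7.4 pos [461.1 220.8 108.2] [ 0.2 -0.   8.2] mm toolx yaw -158.0 tilt 0.13 turn 0.07238571993167398 q6 -1.655351336615251
```

View pics/a4.png

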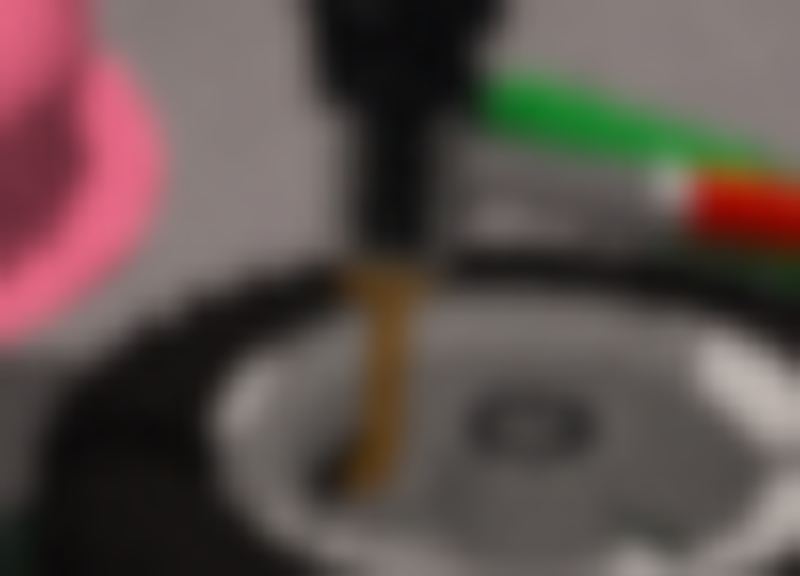

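Picture 7 shows the chuck directly over the stem, with both columns at about 356. I start feeling downwards.

{"api": "move_arm", "payload": {"deltas": [-1,0,0,0.003,0,-1,0,0,0.005,0,-1,0,0,0.006,0,-1,0,0,0.007,0,-1,0,0,0.007,0]}}

```text
t: 7.9
tool_pos: [0.4609, 0.2207, 0.1009]
tool_rot: [0.599, -3.082, -0.002]
contact_force: [-0.0, 0.1, -1.3]
opening: 0.0169
```

{"api": "move_arm", "payload": {"deltas": [-1,0,0,0.0005,0,-1,0,0,0.001,0,-1,0,0,0.0015,0,-1,0,0,0.0015,0]}}

```text
t: 8.3
tool_pos: [0.4612, 0.2217, 0.0997]
tool_rot: [0.599, -3.083, -0.006]
contact_force: [-2.0, 4.7, -0.8]
opening: 0.0167
```

{"api": "move_arm", "payload": {"deltas": [-1,0,0.0005,0,0,-1,0,0.001,0,0,-1,0,0.001,0,0,-1,0,0.001,0,0]}}

```text
t: 8.7
tool_pos: [0.4606, 0.2223, 0.0995]
tool_rot: [0.598, -3.082, -0.005]
contact_force: [-0.0, -0.2, -0.8]
opening: 0.0167
```

Run:
```python
from h import *
np.set_printoptions(suppress=True)
s=look("s5"); goal([.4609,.2207,.100],21.93)
```

```text
[[460.6 222.3  99.6  -0.2  -0.2  -0.8 -55.   51.6 -42.1]
 [460.7 222.4  99.6  -0.   -0.4  -1.1 -51.5  46.6 -24. ]
 [460.7 222.4  99.6  -0.7  -0.3  -1.8 -59.7  53.   45.3]
 [460.7 222.4  99.6   0.1  -0.8  -2.3 -55.9  30.9  38.7]]
t 8.9 pos [460.7 222.4  99.6] [ 0.5 -1.7 -0.4] mm toolx yaw -158.03 tilt 0.22 turn 0.0416241650448228 q6 -1.6533343738601496
```

{"api": "move_arm", "payload": {"deltas": [-1,0,0,0.0005,0,-1,0,0,0.001,0,-1,0,0,0.0015,0,-1,0,0,0.0015,0]}}

```text
t: 9.3
tool_pos: [0.461, 0.2225, 0.0985]
tool_rot: [0.599, -3.083, -0.006]
contact_force: [0.8, -0.1, -0.0]
opening: 0.0166
```

{"api": "move_arm", "payload": {"deltas": [-1,0,0,0.0005,0,-1,0,0,0.001,0,-1,0,0,0.0015,0,-1,0,0,0.0015,0]}}

```text
t: 9.7
tool_pos: [0.4613, 0.2226, 0.0975]
tool_rot: [0.599, -3.084, -0.006]
contact_force: [-2.2, 0.4, 5.8]
opening: 0.0167
```

{"api": "move_arm", "payload": {"deltas": [-1,0.0004,0,0.0004,0,-1,0.0004,0,0.0008,0,-1,0.0004,0,0.0008,0]}}

```text
t: 10.0
tool_pos: [0.4612, 0.2226, 0.097]
tool_rot: [-0.599, 3.083, 0.006]
contact_force: [-1.2, -0.1, 6.1]
opening: 0.0166
```

Run:
```python
from h import *
np.set_printoptions(suppress=True)
s=look("s6"); goal([.4609,.2207,.100],21.93)
a=brass("s",s,(348,154,364,172))
for r in np.unique(a[:,1])[:16:2]: x=a[a[:,1]==r,0]; print(r,x.min(),x.max(),x.mean())
```

```text
[[ 461.2  222.6   97.    -1.5    0.7    5.2  -56.1  285.    23.5]
 [ 461.2  222.6   97.    -1.    -0.1    4.9  -90.3  276.8   -8.2]
 [ 461.2  222.6   97.    -0.9   -0.2    4.5  -74.7  325.2   -5.3]
 [ 461.2  222.6   97.    -1.9   -0.8    4.5 -134.   309.4   -4.4]]
t 10.2 pos [461.2 222.6  97. ] [ 1.  -1.6 -3. ] mm toolx yaw -158.02 tilt 0.22 turn 0.045209209897961955 q6 -1.65339663995801
163.125 353.375 357.875 355.1057692307692
163.625 353.125 358.125 355.625
164.125 353.375 358.375 355.875
164.625 353.875 358.375 356.125
165.125 354.125 358.125 356.125
165.625 354.375 357.875 356.125
166.125 354.625 357.625 356.125
166.625 354.625 357.625 356.125
```

{"api": "move_arm", "payload": {"deltas": [-1,0.0007,0,0.0,0,-1,0.0008,0,0.0006,0,-1,0.0008,0,0.0012,0,-1,0.0008,0,0.0012,0]}}

```text
t: 10.6
tool_pos: [0.4609, 0.2225, 0.0962]
tool_rot: [-0.598, 3.082, 0.006]
contact_force: [0.4, -0.1, 5.4]
opening: 0.0164
```

{"api": "move_arm", "payload": {"deltas": [-1,0,0,0.0007,0,-1,0,0,0.0014,0,-1,0,0,0.002,0,-1,0,0,0.002,0]}}

```text
t: 11.0
tool_pos: [0.461, 0.2225, 0.0943]
tool_rot: [-0.598, 3.082, 0.007]
contact_force: [-1.3, 0.9, 5.6]
opening: 0.0166
```

{"api": "move_arm", "payload": {"deltas": [-1,0.0003,0,0.0007,0,-1,0.0003,0,0.0014,0,-1,0.0003,0,0.002,0,-1,0.0003,0,0.002,0]}}

```text
t: 11.4
tool_pos: [0.4609, 0.2225, 0.0926]
tool_rot: [-0.598, 3.081, 0.007]
contact_force: [0.2, -0.3, 5.6]
opening: 0.0164
```

{"api": "move_arm", "payload": {"deltas": [-1,0,0,0.0006,0,-1,0,0,0.0012,0,-1,0,0,0.0016,0,-1,0,0,0.0016,0]}}

```text
t: 11.8
tool_pos: [0.4611, 0.2226, 0.0916]
tool_rot: [-0.598, 3.081, 0.007]
contact_force: [-2.4, -0.2, 8.5]
opening: 0.0167
```

{"api": "move_arm", "payload": {"deltas": [-1,0.0004,0,0.0004,0,-1,0.0008,0,0.0007,0,-1,0.0008,0,0.0007,0]}}

```text
t: 12.1
tool_pos: [0.461, 0.2225, 0.0918]
tool_rot: [-0.598, 3.08, 0.007]
contact_force: [-0.8, -0.4, 6.3]
opening: 0.0168
```

Run:
```python
from h import *
np.set_printoptions(suppress=True)
s=look("s7"); cv2.imwrite("pics/a7.png",crop(s,(375,150),100,75,8))
```

```text
[[461.  222.5  91.8  -0.7   0.2   6.8 -26.8 207.9  -9.6]
 [461.  222.5  91.8  -1.1   0.2   7.4 -31.3 185.3  35.7]
 [461.  222.5  91.7  -0.7  -0.5   6.5   3.4 275.7 -21.9]
 [461.  222.5  91.8  -0.    0.4   6.6   5.5 217.5 -11.5]]
```

View pics/a7.png

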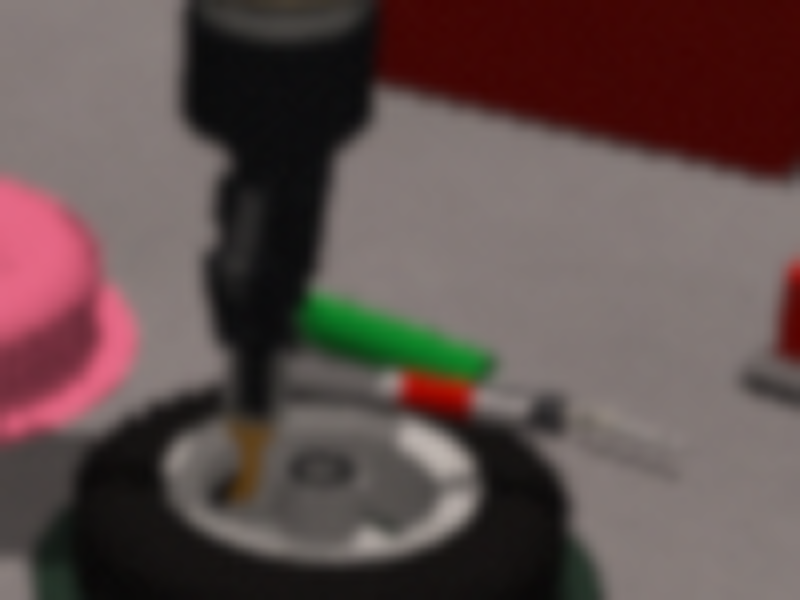

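Picture 8 shows the chuck down over the stem, with a white line running out from the tail at crop (565–680, 410–470), though the screwdriver shaft is behind it. The force is about 8 N, so the gauge isn't home yet and I keep pressing.

{"api": "move_arm", "payload": {"deltas": [-1,0.0003,0,0.0005,0,-1,0.0003,0,0.0009,0,-1,0.0003,0,0.0012,0,-1,0.0003,0,0.0012,0]}}

```text
t: 12.7
tool_pos: [0.461, 0.2226, 0.0915]
tool_rot: [-0.598, 3.08, 0.007]
contact_force: [-2.3, -0.4, 8.7]
opening: 0.0167
```

{"api": "move_arm", "payload": {"deltas": [-1,0.0007,0,0.0009,0,-1,0.0007,0,0.0013,0,-1,0.0007,0,0.0015,0,-1,0.0007,0,0.0015,0]}}

```text
t: 13.1
tool_pos: [0.461, 0.2225, 0.0914]
tool_rot: [-0.598, 3.078, 0.007]
contact_force: [-1.9, -0.9, 10.6]
opening: 0.0167
```

{"api": "move_arm", "payload": {"deltas": [-1,0.0009,0,0.0012,0,-1,0.0011,0,0.0016,0,-1,0.0011,0,0.0018,0,-1,0.0011,0,0.0018,0]}}

```text
t: 13.5
tool_pos: [0.461, 0.2225, 0.0912]
tool_rot: [-0.597, 3.076, 0.008]
contact_force: [-2.0, -0.0, 11.1]
opening: 0.0164
```

Run:
```python
from h import *
np.set_printoptions(suppress=True)
o=get_obs(); print(np.r_[o["tool_pos"]*1000,o["contact_force"],o["wrist_torque"]*1000].round(1), R.from_rotvec(o["tool_rot"]).as_matrix().round(4).tolist())
```

```text
[461.  222.5  91.2  -2.   -0.   11.1 -76.1 583.3 -11.4] [[-0.9273, -0.3743, 0.0065], [-0.3743, 0.9273, 0.0064], [-0.0085, 0.0035, -1.0]]
```

{"api": "move_arm", "payload": {"deltas": [-1,0.0014,0,0.002,0,-1,0.0018,0,0.0024,0,-1,0.0018,0,0.0024,0,-1,0.0018,0,0.0024,0]}}

```text
t: 13.9
tool_pos: [0.4608, 0.2225, 0.0911]
tool_rot: [-0.597, 3.073, 0.009]
contact_force: [-2.0, 1.1, 12.1]
opening: 0.0169
```

Run:
```python
from h import *
np.set_printoptions(suppress=True)
look("s8")
```

```text
[[460.8 222.5  91.1  -0.7   0.3  12.    7.3 331.4  -1.5]
 [460.8 222.5  91.1  -2.   -0.2  12.5   1.8 399.6   8.1]
 [460.8 222.5  91.1  -2.1   0.8  11.7  -3.1 381.9 -20.4]
 [460.8 222.5  91.1  -1.8  -0.7  11.9   0.7 380.5 -13. ]]
```

{"api": "move_arm", "payload": {"deltas": [-1,0.002,0,0.0028,0,-1,0.0023,0,0.0032,0,-1,0.0024,0,0.0034,0,-1,0.0024,0,0.0034,0]}}

```text
t: 14.5
tool_pos: [0.4607, 0.2224, 0.0907]
tool_rot: [-0.596, 3.068, 0.01]
contact_force: [-1.5, 0.4, 14.9]
opening: 0.0169
```

Run:
```python
from h import *
np.set_printoptions(suppress=True)
look("s9")
```

```text
[[460.7 222.4  90.7  -2.7  -0.6  14.9 -41.8 456.5 -18.7]
 [460.7 222.4  90.7  -1.9  -0.8  15.3 -32.1 448.9 -41.6]
 [460.7 222.4  90.7  -3.    0.2  13.9 -16.2 410.7 -36.1]
 [460.7 222.4  90.7  -1.7  -0.6  14.8 -54.4 515.3  42. ]]
```

Run:
```python
from h import *
np.set_printoptions(suppress=True)
F=[]
for i in range(26): t=get_image("top"); F.append(get_obs()["contact_force"][2])
print(np.round(F,1),np.mean(F)); o=get_obs(); print(o["t"],(o["tool_pos"]*1000).round(2),o["contact_force"].round(1))
im=t[:,:,::-1].copy(); cv2.imwrite("pics/t9.png",im); s=cv2.imread("pics/s9.png")
cv2.imwrite("pics/a9.png",np.hstack([crop(s,(385,180),80,80,5),crop(im,(215,185),80,80,5)]))
```

```text
[14.8 15.3 14.7 13.9 15.6 15.1 14.5 14.1 14.7 14.6 15.2 14.8 15.  15.4
 15.  14.3 14.7 14.4 15.2 14.6 15.1 14.1 15.6 14.6 15.4 14.3] 14.815093104260663
16.0 [460.71 222.42  90.69] [-2.2  0.2 14.3]
```

View pics/a9.png

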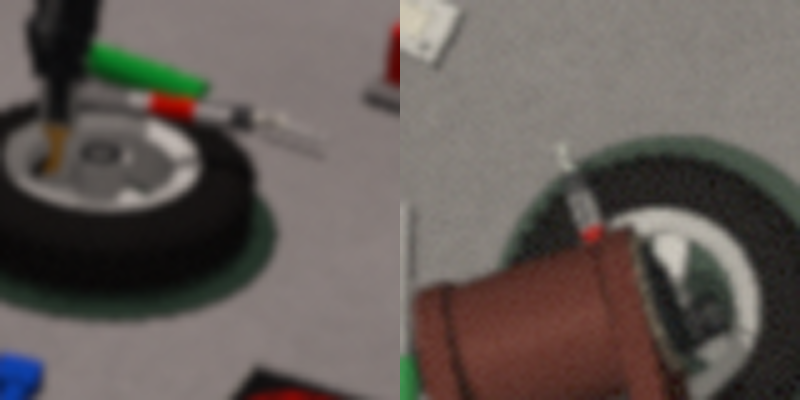

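Picture 9 shows the rod standing out of the tail at top px about (231–235, 174–179). The force on the stem held at about 16.3 N for about 1.5 s (mean reading 14.8 N plus 1.5 N of gauge weight). I withdraw straight up.

{"api": "move_arm", "payload": {"deltas": [-1,0.0005,0,-0.002,0,-1,0.0005,0,-0.004,0,-1,0.0003,0,-0.007,0,-1,0.0003,0,-0.01,0,-1,0.0003,0,-0.014,0,-1,0,0,-0.02,0,-1,0,0,-0.035,0,-1,0,0,-0.05,0,-1,0,0,-0.062,0,-1,0,0,-0.062,0]}}

```text
t: 17.0
tool_pos: [0.4616, 0.2224, 0.1562]
tool_rot: [-0.595, 3.063, 0.011]
contact_force: [0.7, 0.1, -1.4]
opening: 0.0169
```

Run:
```python
from h import *
np.set_printoptions(suppress=True)
s=look("s10"); M=R.from_rotvec(get_obs()["tool_rot"]).as_matrix();print(M.round(4)[:,2])
goal([.5248,-.2450,.1528],21.93)
cv2.imwrite("pics/a10.png",np.hstack([crop(s,(375,145),100,75,8)]))
```

```text
[[460.8 222.1 154.7  -0.2  -0.5  -1.  -57.1  13.3 -30.5]
 [460.1 221.9 153.4  -0.5  -0.2  -1.2 -58.7  51.6  24.6]
 [459.6 221.8 152.6  -1.1   0.4  -2.4  -3.   69.6  30.7]
 [459.4 221.7 152.1   0.9  -1.   -2.5   3.7  52.1   5.6]]
[ 0.0133  0.0092 -0.9999]
t 17.2 pos [459.4 221.7 152.1] [ 114.  -457.2   -4.1] mm toolx yaw -158.02 tilt 0.93 turn 0.05008860079965416 q6 -1.6546369103084324
```

View pics/a10.png

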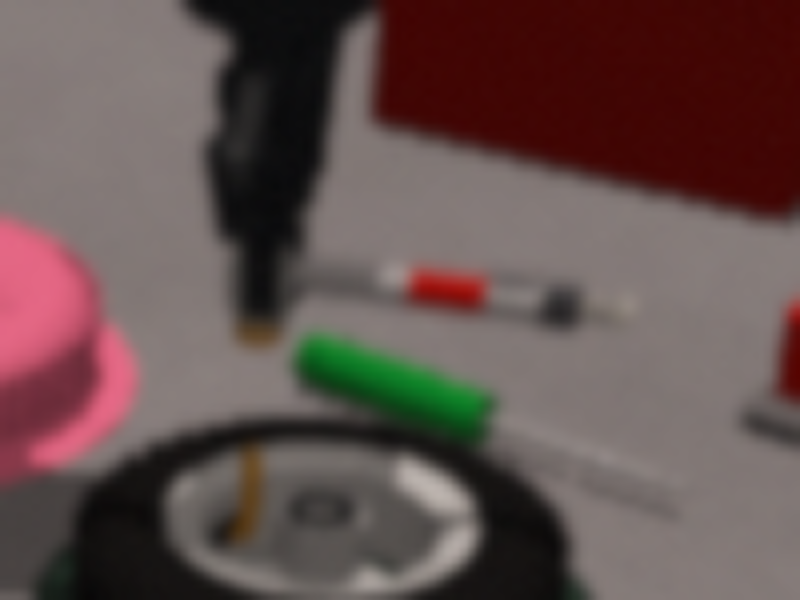

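Picture 10 shows the gauge clear of the valve with the white rod still out at crop (580–635, 305). I carry it back to the case.

{"api": "move_arm", "payload": {"deltas": [-1,0.114,-0.457,-0.006,0,-1,0.114,-0.457,-0.006,0,-1,0.114,-0.457,-0.006,0,-1,0.114,-0.457,-0.006,0,-1,0.114,-0.457,-0.006,0,-1,0.114,-0.457,-0.006,0,-1,0.114,-0.457,-0.006,0,-1,0.114,-0.457,-0.006,0,-1,0.114,-0.457,-0.006,0,-1,0.114,-0.457,-0.006,0]}}

```text
t: 18.2
tool_pos: [0.5243, -0.2486, 0.1539]
tool_rot: [-0.591, 3.071, 0.009]
contact_force: [0.2, 0.5, -1.5]
opening: 0.0166
```

Run:
```python
from h import *
np.set_printoptions(suppress=True)
s=look("s11"); goal([.5243,-.2452,.085],21.93)
```

```text
[[ 524.6 -249.9  154.1   -0.9   -1.3   -0.5  -99.9  129.5  -14.5]
 [ 524.4 -247.2  153.9    0.     1.6   -1.3   38.1   93.9   12.8]
 [ 524.2 -245.3  153.6    0.8    0.5   -2.3  -23.3   36.7    0.8]
 [ 524.2 -244.1  153.6   -0.4   -0.2   -0.6  -62.7   43.2   -9. ]]
t 18.4 pos [ 524.2 -244.1  153.6] [ 1.3 -1.5 68.6] mm toolx yaw -158.04 tilt 0.92 turn 0.026187891340100578 q6 -2.529815673330723
```

{"api": "move_arm", "payload": {"deltas": [-1,0.0006,-0.001,0.02,0,-1,0.0006,-0.001,0.04,0,-1,0.0006,-0.001,0.058,0,-1,0.0006,-0.001,0.068,0,-1,0.0006,-0.001,0.068,0,-1,0.0006,-0.001,0.068,0,-1,0.0006,-0.001,0.068,0]}}

```text
t: 19.1
tool_pos: [0.5256, -0.2446, 0.0871]
tool_rot: [-0.596, 3.069, 0.011]
contact_force: [-0.3, -0.1, -0.8]
opening: 0.0167
```

Run:
```python
from h import *
np.set_printoptions(suppress=True)
s=look("s12"); goal([.5243,-.2452,.052],21.93)
cv2.imwrite("pics/a12.png",crop(s,(290,250),100,75,8))
```

```text
[[ 525.6 -244.7   87.     0.7   -0.7   -1.2  -81.3    1.5   25.8]
 [ 525.5 -244.8   86.9   -0.5    0.1   -1.6  -39.6    8.9   35.3]
 [ 525.4 -244.8   86.8    0.1   -0.7   -1.2  -59.7   53.9   -0.4]
 [ 525.2 -244.8   86.5   -0.4    0.6   -1.7   10.5   50.3   22. ]]
t 19.3 pos [ 525.2 -244.8   86.5] [ 1.5 -0.2 34.5] mm toolx yaw -158.05 tilt 0.94 turn 0.02435286727802577 q6 -2.53191012503343
```

View pics/a12.png

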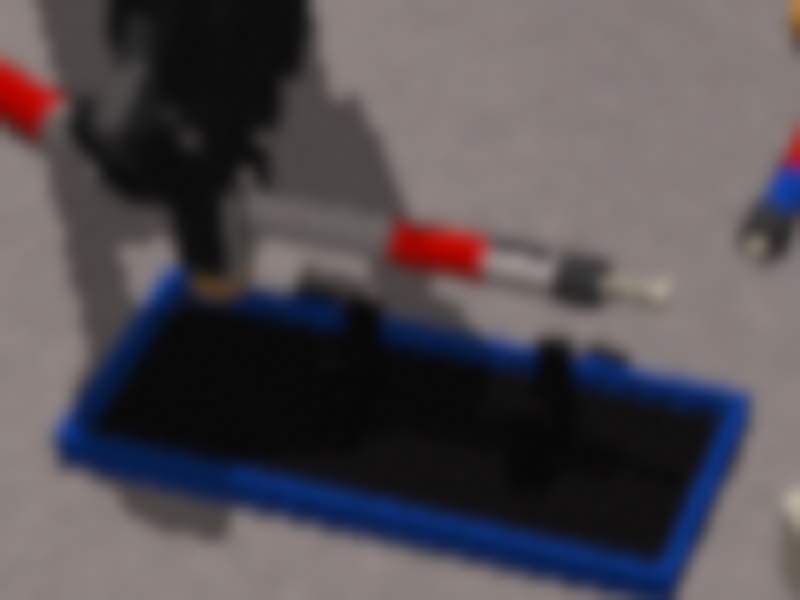

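Picture 11 shows the gauge over the empty case with the rod out. I lower it.

{"api": "move_arm", "payload": {"deltas": [-1,0.0008,0,0.01,0,-1,0.0008,0,0.02,0,-1,0.0008,0,0.028,0,-1,0.0008,0,0.033,0,-1,0.0008,0,0.035,0,-1,0.0008,0,0.035,0,-1,0.0008,0,0.035,0,-1,0.0008,0,0.035,0]}}

```text
t: 20.1
tool_pos: [0.525, -0.2447, 0.0517]
tool_rot: [-0.595, 3.07, 0.012]
contact_force: [-0.7, -0.6, -1.9]
opening: 0.0164
```

{"api": "move_arm", "payload": {"deltas": [-1,0,0,0.002,0,-1,0,0,0.004,0,-1,0,0,0.005,0,-1,0,0,0.006,0,-1,0,0,0.006,0,-1,0,0,0.006,0]}}

```text
t: 20.7
tool_pos: [0.5251, -0.2448, 0.0457]
tool_rot: [-0.595, 3.07, 0.011]
contact_force: [0.8, -0.9, -1.9]
opening: 0.0169
```

{"api": "move_arm", "payload": {"deltas": [-1,0,0,0.0006,0,-1,0,0,0.0012,0,-1,0,0,0.0015,0,-1,0,0,0.0015,0]}}

```text
t: 21.1
tool_pos: [0.5253, -0.2448, 0.0448]
tool_rot: [-0.596, 3.07, 0.012]
contact_force: [-2.1, 1.9, 5.2]
opening: 0.0166
```

{"api": "move_arm", "payload": {"deltas": [-0.65,0,0,-0.0003,0,-0.6,0,0,-0.0003,0,-0.57,0,0,-0.0003,0,-0.54,0,0,-0.0003,0,-0.5,0,0,-0.0003,0,-0.4,0,0,-0.0003,0,-0.3,0,0,-0.0003,0,-0.2,0,0,-0.0003,0,-0.1,0,0,-0.0003,0,-0.05,0,0,-0.0003,0], "force": 20}}

```text
t: 22.1
tool_pos: [0.5253, -0.2448, 0.0451]
tool_rot: [-0.596, 3.07, 0.012]
contact_force: [0.4, -0.6, -0.6]
opening: 0.0407
```

{"api": "move_arm", "payload": {"deltas": [-0.05,0,0,-0.005,0,-0.05,0,0,-0.015,0,-0.05,0,0,-0.03,0,-0.05,0,0,-0.06,0,-0.05,0,0,-0.1,0,-0.05,0,0,-0.15,0,-0.05,0,0,-0.2,0,-0.05,0,0,-0.2,0]}}

```text
t: 22.9
tool_pos: [0.5263, -0.2492, 0.2572]
tool_rot: [-0.593, 3.056, -0.009]
contact_force: [-0.7, -0.4, 1.0]
opening: 0.0408
```

{"api": "move_arm", "payload": {"deltas": [-0.05,0.1,0.3,0,0,-0.05,0.1,0.3,0,0,-0.05,0.1,0.3,0,0,-0.05,0.1,0.3,0,0,-0.05,0.1,0.3,0,0,-0.05,0.1,0.3,0,0,-0.05,0.1,0.3,0,0,-0.05,0.1,0.3,0,0]}}

```text
t: 23.7
tool_pos: [0.3211, -0.0076, 0.2524]
tool_rot: [-0.596, 3.052, -0.012]
contact_force: [1.2, -0.4, -0.2]
opening: 0.0408
```

Run:
```python
from h import *
s=avg("scene");t=avg("top");cv2.imwrite("pics/sf.png",s);cv2.imwrite("pics/tf.png",t);t0=cv2.imread("pics/t.png")
s0=cv2.imread("pics/s.png")
cv2.imwrite("pics/af.png",np.vstack([np.hstack([crop(s,(295,264),100,70,4),crop(t,(368,180),80,56,5)]),np.hstack([crop(s0,(295,264),100,70,4),crop(t0,(368,180),80,56,5)])]))
print(get_obs()["t"])
for n,a,b in(("scene",s0,s),("top",t0,t)):
  for im in(a,b):
    hsv=cv2.cvtColor(im,cv2.COLOR_BGR2HSV); x0,y0,x1,y1=(335,140,400,220) if n=="top" else (265,245,345,275)
    r=cv2.inRange(hsv,(0,130,60),(8,255,255))|cv2.inRange(hsv,(172,130,60),(180,255,255)); q=np.argwhere(r[y0:y1,x0:x1])[:,::-1]+[x0,y0]; print(n,"band",len(q),q.mean(0))
```

```text
24.1
scene band 62 [294.27419355 257.03225806]
scene band 63 [294.74603175 256.87301587]
top band 47 [364.82978723 174.55319149]
top band 48 [364.20833333 174.39583333]
```

View pics/af.png

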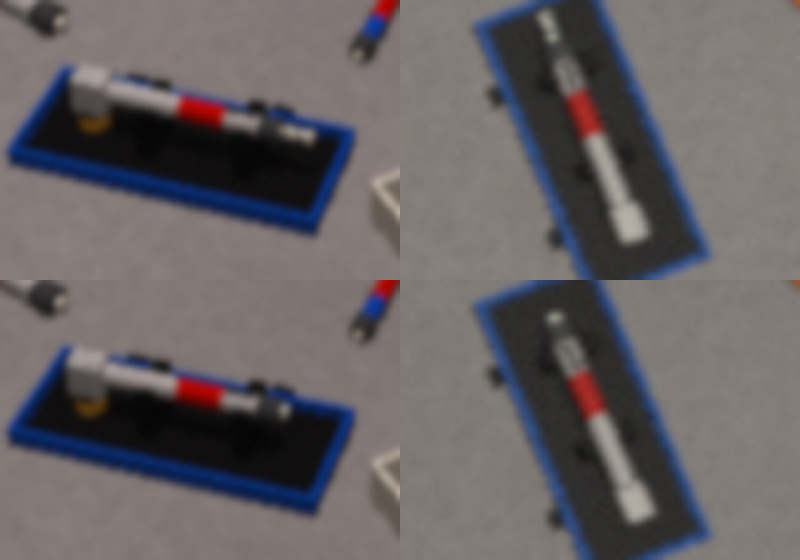

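Picture 12 compares before and after. The gauge is back in both notches with its band within 0.7 px of where it started, the rod is still out, and the neighbours in view are unmoved.

```bash
python3 -c "
from station import order
print(order.finish_job())"
```

```text
the job is handed in; nothing more can be done
None
```

The job is handed in: I checked the tyre pressure with the red-banded gauge and laid it back in its case, with the rod still standing out at its reading.

**What I did:** I gripped the gauge by its head and felt the chuck onto the stem. I pressed until the force climbed at about 7 to 8 N/mm, the stem's own give. It held about 16.3 N on the stem for about 1.5 s (14.8 N read plus 1.5 N for the gauge's weight). The highest force I read was about 17 N. I then lifted the gauge straight off and set it down; contact there was about 7 N.

**Last checks:**
- **Gauge:** it lies in both notches. Its red band is within 0.7 px of where it started, about 2 mm towards the tail.
- **Rod:** it is clearly out, by roughly 20 mm judged by eye from the pictures.
- **Other things:** nothing in the last crops around the case had moved. I did not re-check the rest of the desk.
- **Time:** about 24 s of the 72 s were used.

**What did not quite agree:**
- **Depth:** fully home came about 0.9 mm higher than I worked out from where the plunger first touched. I took it as home from the force climb, which had gone well past what the valve pin alone could hold.
- **Tilt and side load:** pressing tilted the tool by about 0.9°, with a side force of about 2 N on the stem. I could not remove either completely.

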